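# Nest two vial blocks in the block carrier until its catch snaps up

### The arm

A 7-joint arm with a two-finger parallel gripper is mounted at the origin on a cart in front of the work surface, level with it; the furniture and walls round the work are solid. World frame = base frame: x ahead of the robot, y to its left, z up, the work surface at z = 0. Lengths are in m, angles in rad, forces in N, time in s.
With the tool pointing down it reaches from about 0.425 to 0.875 m from the base axis. Payload 8.4 kg.
Tool frame: the origin (TCP) lies at the very end of the fingers, on their centre line; the grasp point (between the pads) lies 19 mm behind it; x points along the fingers, y is the direction in which the jaws open and shut, and the axes are right-handed (so a half turn about x gives the same grasp; the last joint's range is limited). The gripper opens to 85 mm and grips with 20 to 120 N. Pads are 22 mm wide; open, the fingers measure 114 mm over their backs; the gripper's body (76 mm by 85 mm) begins 54 mm behind the grasp point. The pads swing forward as they close: fully open they stand 13 mm farther back than shut.
Start: joints at [1.124, 0.333, 0.04, 1.465, -0.013, 1.343, -0.059], TCP at [0.222, -0.611, 0.231] pointing down, gripper open.
Joint ranges: [-2.58, 2.58], [-0.38, 2.09], [-1.3, 1.39], [0.25, 2.4], [-1.5, 4.64], [0.08, 2.09], [-2.65, 2.65]. Speed limits (rad/s): [2.22, 2.22, 2.79, 2.79, 3.14, 3.14, 3.14].

### API

Orientations are given as a rotation vector (axis times angle).
In Python, from rig import r gives the robot as it stands.
- The arm moves only by the shell command python3 -m inch 'ROWS' [OPENING] [FORCE]. ROWS is JSON, a list that holds one entry, the list of rows, each a list of 4 numbers: the shift along the tool's x, y, z in mm, then the turn about the tool's x in rad. In form: [[[tx, ty, tz, spin], ...]]. A call has 1 to 5 rows; each row is the pose to reach, as a shift and turn from the pose commanded when the call began, along the tool's axes at that moment; what a row does not reach only later rows make up. A row lasts 1/8 s, in which the tool goes at most 62.5 mm and 10.7 degrees, less where a joint would pass 70% of its speed; a pose out of reach is approached as far as the arm can. A call with a gripper value outside its range is refused whole. OPENING is the opening, from 0 (shut) to 1 (fully open), set as the call begins (- or left out, the last holds). The fingers move at their own pace and stop on an object; FORCE is the grip in N (left out, the last holds). Time passes only in rows, so rows that repeat a pose let the fingers close. It gives the time, the measured TCP pose, the force and the opening at its end, in the units of the state.
- r.get_obs(): the state, without advancing time (a new reading comes with each control period).
- r.camera(name): name is "scene" or "top"; returns a dict with "img" (400x640x3 uint8, red, green, blue), "intrinsics" (3x3 intrinsics, pixels), "distortion" ([k1, k2, p1, p2, k3] as OpenCV has them; the pictures are not rectified), "rvec" (rotation vector, rad) and "tvec" (3), from world to camera coordinates, as OpenCV has them. Camera axes: x right, y down, z forward; pixel columns grow to the right and rows downward; lengths in m; the calibration is good to about 2 mm. A picture is of the moment at which its call begins. There is no depth.
- r.hand_in(): hands the job in, once; it reports no verdict.
The state is a dict: "time_s": time; "joint_pos": joint angles; "qvel": joint speeds; "tau": joint torques, N m; "position": TCP position; "tool_rot": TCP orientation; "wrist_force": force on the tool from outside, world axes, zero at the start; "ft_torque": the same for the moment, N m; "width": finger opening in m.
Only numpy, scipy, OpenCV 4.12 (cv2) and the standard library are available. Lean on these libraries where they do the work, as an engineer would, in place of code of your own. Each camera call takes 0.05 s, during which the arm holds its last target. There are 200 camera calls.

### The job

Load the two loose aluminium vial blocks into the grey block carrier: slide both in from its open front, under the side rails, so that they nest together around the stop on the back wall, and push them fully home until the spring catch in the floor springs up in front of them. They fit in only one order and one way round. Push gently, without ramming them against the end, and leave the bottle, beaker and dish beside the work undisturbed.

Things in the scene. Friction and masses are not known exactly. Their poses are not given: they have to be found in the camera images.
- carrier: grey fixed block carrier, 228 mm long (its x) by 170 wide. Origin at worktop height, mid-width, at the catch. x runs from the open front (robot's end) to the back wall, y left, z up. Floor 8 thick, from x -115; back wall's inner face at x +105. Fully home the tab block's centre is at x +82, the notch block's at x +31, both y 0 and unturned; then 1.5 of play to the front
- apron (a point): point on the carrier's floor (8 mm above the worktop) at carrier x -55, y 0: middle of the open apron in front of the channel, room to lay a block down. From x -67 to -12 two upright cheeks 20 high lead in, narrowing from about 149 apart to the channel's 123; the apron is open above and to the front. Axes as the carrier
- rails (a point): point on the carrier's floor at carrier x +52.5, y 0, mid-channel. Channel 123 mm wide (y +-61.5) between side walls from x -12 to +105. Steel rails overhang each side by 10.5 from x 0 to +113, underside 26.5 above the floor, top 30.5 (walls 33.5): blocks cannot go in from above, but between the rails the top is open, about 99 wide. Axes as the carrier
- back_stop (a point): foot of the steel stop on the carrier's floor, its centre at carrier x +99, y -38: 12 mm long (x) against the back wall, 28 wide, 20 high; the tab block's back notch goes round it. Axes as the carrier
- catch (a joint): steel spring catch in the carrier's floor, 28 mm wide, y 0, x -15 to +1.5: a ramp rising to about 4 above the floor, upright back face at x +1.5. Value in m: 0 up, 0.006 down. Spring 2 to 4 N; a block sliding over presses it down and it snaps up once the notch block's front face is past x +1.5, 1.5 before the blocks meet their solid end
- tab_block_center (a point): loose aluminium block, 0.4 kg, 24 mm thick, flat. Point: centre of its 46 (x) by 120 (y) body, half-way up. On its front face (x -23) a tab 20 long, 28 wide at y +38; in its back face (x +23) a notch 13.5 deep, 31 wide at y -38 for the stop. Both faces plain from y -20 to +20 (grip 46 wide, or push). x points to its back, along the carrier's x when fitted; goes in first. Mass centre at y +6
- notch_block_center (a point): loose aluminium block without tab, 0.5 kg, 24 mm thick, flat. Point: centre of its 56 (x) by 120 (y) outline, half-way up. In its back face (x +28) a notch 21.5 deep, 31 wide at y +38 takes the other block's tab; front face (x -28) plain. Both faces plain from y -20 to +20 (grip 56 wide, or push). x points to its back, along the carrier's x when fitted; goes in second. Mass centre at y -4
- solvent_bottle: white bottle with red cap, 72 wide, 191 tall, a bystander; origin under its centre
- beaker: clear beaker, 79 wide, 93 tall, a bystander; origin under its centre
- dish: tan dish, 83 wide, 38 tall, a bystander; origin under its centre
- evaporator_corner (a point): near left corner of the rotary evaporator, fixed, which stands to the right and beyond this point and rises over 0.5 m: an obstacle to keep the arm clear of
Not all that is in view belongs to the job. What is shaped like the part that bears tab_block_center but brown is not meant.

How it is judged:
By the outcome, as a careful person would: the job done as asked, in the order asked, and still so for the second after the job is handed in, with the robot touching nothing.
It also fails if it takes over 72 s, if anything falls off the work surface, if the arm or the gripper's body presses on something with over 40 N, if the wrist force passes 120 N, or if a joint passes its speed limit or range.

## Working session

There is one attempt and no reset: what is moved stays moved. The work goes in short steps, Python scripts to look and compute and a shell command to move; the robot and the scene stay as the last step left them, time stands still between calls to the robot, and variables do not carry over. Pictures are saved under pics/ and viewed, about 8 in all and at most 12, crops included, and the job is handed in when it is done.

```bash
mkdir -p pics; ls
python3 - <<'E'
from rig import r
import cv2
o=r.get_obs()
for k in o: print(k,o[k])
for n in ("scene","top"):
    c=r.camera(n); cv2.imwrite(f"pics/{n}0.png",c["img"][:,:,::-1])
    print(n,{k:c[k] for k in c if k!="img"})
E
```

```text
pics
time_s 0.0
joint_pos [ 1.12382024  0.33391347  0.03987646  1.46628118 -0.01339126  1.34329376
 -0.0584893 ]
qvel [-0.00015108 -0.00069317 -0.00062592  0.00078631  0.00025995 -0.00121049
  0.00021677]
tau [-3.93533137e-04 -6.58560991e+01  1.36494968e+00 -4.05557120e+01
  1.67374837e-02  1.26812031e-02 -2.56630625e-05]
position [ 0.2213371  -0.61066665  0.23041479]
tool_rot [ 2.03261603  0.35874938 -2.03344068]
wrist_force [ 0.66679681 -0.56205467  0.45531852]
ft_torque [-0.00697214  0.03415855 -0.00163163]
width 0.0856588197814839
scene {'intrinsics': array([[401.96004833,   0.        , 323.4020962 ],
       [  0.        , 401.96004833, 200.50735478],
       [  0.        ,   0.        ,   1.        ]]), 'distortion': array([0.03406786, 0.        , 0.        , 0.        , 0.        ]), 'rvec': array([ 1.11991752, -2.10289643,  1.20423784]), 'tvec': array([0.33975104, 0.31518517, 0.61718608])}
top {'intrinsics': array([[389.74608757,   0.        , 315.78095127],
       [  0.        , 389.74608757, 201.17507668],
       [  0.        ,   0.        ,   1.        ]]), 'distortion': array([-0.09152503,  0.        ,  0.        ,  0.        ,  0.        ]), 'rvec': array([ 2.20056561, -2.1555283 ,  0.04711506]), 'tvec': array([-0.01436597,  0.61234394,  1.27039786])}
```

View pics/top0.png

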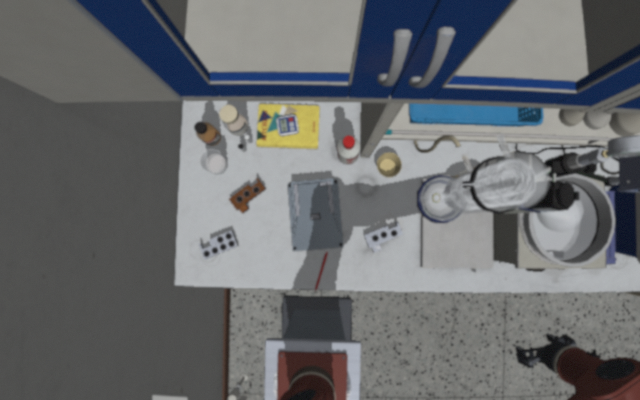

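View pics/scene0.png

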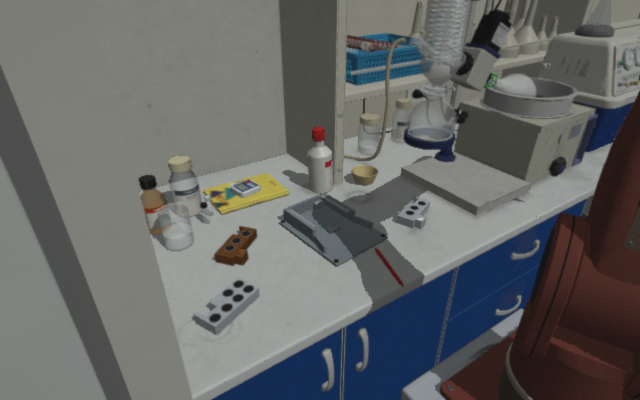

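The top view shows the carrier at about (316,214), the two-row (notch) block at (219,242), the one-row (tab) block at (382,235), and the brown decoy at (247,194). The scene view shows the same layout, with the carrier's open front toward the robot. Next I'll enlarge both.

Run:
```python
import cv2,numpy as np
t=cv2.imread("pics/top0.png");s=cv2.imread("pics/scene0.png")
R=lambda im,x0,y0,w,h,k:cv2.resize(im[y0:y0+h,x0:x0+w],None,fx=k,fy=k,interpolation=cv2.INTER_CUBIC)
a=R(t,190,165,222,96,3.6)
cv2.imwrite("pics/t1.png",a[:, :800])
b=np.hstack([R(s,185,270,80,66,5),R(s,385,185,60,50,6.6)[:330,:396]])
c=R(s,265,180,133,90,6)[:540,:796]
c=cv2.resize(c,None,fx=.5,fy=.5)
cv2.imwrite("pics/s1.png",np.vstack([b,np.hstack([c,np.zeros((c.shape[0],b.shape[1]-c.shape[1],3),np.uint8)])]))
```

```text
(no output)
```

View pics/t1.png

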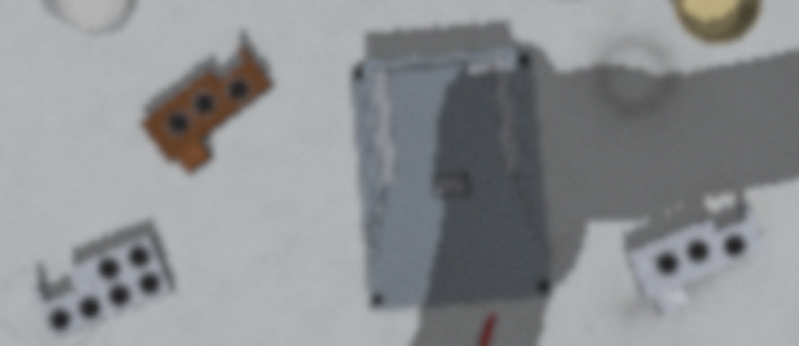

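View pics/s1.png

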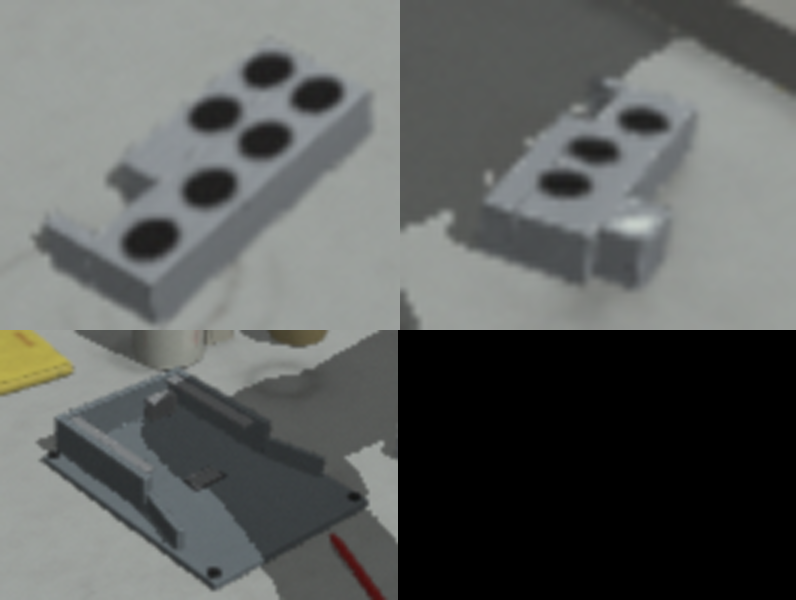

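The crops show both blocks the right way up: the tab block's tab at front-left, the notch block's notch at back-left. The vial holes and the four dark carrier corner screws make good features, so I'll measure them in both views.

```bash
cat > h.py <<'E'
import cv2,numpy as np
def cast(c,uv,z):
    uv=np.array(uv,float).reshape(-1,1,2)
    n=cv2.undistortPoints(uv,c["intrinsics"],c["distortion"]).reshape(-1,2)
    R=cv2.Rodrigues(c["rvec"])[0]; o=-R.T@c["tvec"]
    d=np.c_[n,np.ones(len(n))]@R
    return o+d*((z-o[2])/d[:,2])[:,None]
def dark(c,roi,th,amin,amax):
    x0,y0,w,h=roi; k=6
    g=cv2.resize(cv2.cvtColor(c["img"],cv2.COLOR_RGB2GRAY)[y0:y0+h,x0:x0+w],None,fx=k,fy=k,interpolation=cv2.INTER_CUBIC)
    n,l,s,ce=cv2.connectedComponentsWithStats((g<th).astype(np.uint8))
    return [((x+.5)/k-.5+x0,(y+.5)/k-.5+y0,st[4]/k/k) for (x,y),st in zip(ce[1:],s[1:]) if amin<st[4]/k/k<amax]
def unc(p,off,k): return (np.array(p,float)+.5)/k-.5+np.array(off)
E
python3 - <<'E'
from rig import r
from h import *
np.set_printoptions(precision=4,suppress=True)
T=r.camera("top");S=r.camera("scene")
for nm,c,rois in (("top",T,[("notch",(198,222,45,38),.024,75),("tab",(360,218,45,34),.024,75),("car",(284,174,66,82),.008,50)]),
                  ("scene",S,[("notch",(190,270,75,66),.024,60),("tab",(395,190,40,45),.024,60),("car",(265,180,133,90),.008,40)])):
    for n,roi,z,th in rois:
        b=dark(c,roi,th,1.5,120); 
        print(nm,n); 
        if b: print(np.c_[np.array(b).round(1),cast(c,[q[:2] for q in b],z)[:,:2]])
# hand-picked corners
off=(190,165)
P=lambda l:[unc(p,off,3.6) for p in l]
print("top carrier bottom FL,FR(front edge), BL,BR z0"); print(cast(T,P([(369,308),(550,294),(353,66),(533,50)]),.008))
print("top notch FR,FL,BL(leg),BR(top)"); print(cast(T,P([(173,292),(52,338),(40,300),(152,224)]),.024))
print("top tab BL,BR,FR"); print(cast(T,P([(626,240),(745,208),(762,238)]),.024))
Q=lambda l:[unc(p,(185,270),5) for p in l]
print("scene notch FL,FR,BR,BL"); print(cast(S,Q([(152,285),(372,97),(268,40),(45,220)]),.024))
Q=lambda l:[unc(p,(385,185),6.6) for p in l]
print("scene tab BL, BR,FR, FLbody"); print(cast(S,Q([(485,205),(612,90),(695,105),(585,235)])-np.array([400/6.6,0]),.024))
Q=lambda l:[unc((p[0],p[1]-330),(265,180),3) for p in l]
print("scene car front L,R, backL base"); print(cast(S,Q([(213,585),(368,505),(40,460)]),.008))
E
```

```text
top notch
[[228.1    235.8     12.6      0.4914   0.2862]
 [219.8    239.1     13.2      0.4797   0.314 ]
 [231.1    243.3     12.8      0.4671   0.2756]
 [222.7    246.6     13.1      0.4554   0.3034]
 [214.5    250.      13.7      0.4432   0.3306]
 [206.2    253.4     12.8      0.4314   0.3582]]
top tab
[[393.6    232.8     13.3      0.5134  -0.2593]
 [383.4    234.3     13.9      0.5079  -0.2259]
 [374.9    237.7     13.9      0.496   -0.1982]]
top car
[[340.2    244.       2.8      0.4726  -0.0856]]
scene notch
[[238.1    283.7     39.5      0.4924   0.2874]
 [247.9    288.6     41.5      0.468    0.2768]
 [227.6    292.5     42.6      0.4804   0.3147]
 [237.5    297.6     45.6      0.456    0.3043]
 [226.5    307.2     50.3      0.4443   0.3316]
 [214.7    317.4     57.1      0.4323   0.3593]]
scene tab
[[421.3    202.9     14.3      0.5133  -0.2569]
 [413.9    207.3     15.1      0.5078  -0.2236]
 [409.5    212.4     17.7      0.4958  -0.1955]]
scene car
[[282.3    221.2      1.6      0.6667   0.0903]
 [382.6    235.2      8.1      0.4734  -0.0849]
 [383.6    259.9     41.2      0.3992  -0.0229]
 [335.7    260.5      4.9      0.4578   0.0682]]
top carrier bottom FL,FR(front edge), BL,BR z0
[[ 0.4485  0.0736  0.008 ]
 [ 0.4651 -0.093   0.008 ]
 [ 0.6726  0.0942  0.008 ]
 [ 0.6908 -0.0733  0.008 ]]
top notch FR,FL,BL(leg),BR(top)
[[0.4595 0.2531 0.024 ]
 [0.4141 0.3649 0.024 ]
 [0.4487 0.3774 0.024 ]
 [0.5214 0.2746 0.024 ]]
top tab BL,BR,FR
[[ 0.5163 -0.1606  0.024 ]
 [ 0.5476 -0.2689  0.024 ]
 [ 0.5205 -0.2848  0.024 ]]
scene notch FL,FR,BR,BL
[[0.4111 0.3666 0.024 ]
 [0.4544 0.259  0.024 ]
 [0.5094 0.2797 0.024 ]
 [0.4632 0.388  0.024 ]]
scene tab BL, BR,FR, FLbody
[[ 0.5017 -0.1586  0.024 ]
 [ 0.5386 -0.2648  0.024 ]
 [ 0.5104 -0.2843  0.024 ]
 [ 0.4644 -0.1757  0.024 ]]
scene car front L,R, backL base
[[ 0.4459  0.0767  0.008 ]
 [ 0.458  -0.0867  0.008 ]
 [ 0.6656  0.1034  0.008 ]]
```

```bash
cat > go.py <<'E'
import sys,numpy as np
from scipy.spatial.transform import Rotation as Ro
from rig import r
np.set_printoptions(precision=2,suppress=True)
o=r.get_obs(); R=Ro.from_rotvec(o["tool_rot"]).as_matrix()
p=o["position"]
print("t %.2f"%o["time_s"],"pos",p*1e3,"F",o["wrist_force"],"w",o["width"]*1e3,"jawyaw %.1f"%np.degrees(np.arctan2(R[1,1],R[0,1])),"tilt",R[:,0],"q",o["joint_pos"])
for a in sys.argv[1:]:
    x,y,z,yaw=map(float,a.split(","))
    d=R.T@(np.array([x,y,z])-p*1e3)
    e=np.degrees(np.arctan2(R[1,1],R[0,1]))-yaw
    e=(e+90)%180-90
    print(a,"->",d,"spin %.3f"%np.radians(e))
E
python3 go.py 365,-250,230,23 507,-222,120,23
```

```text
t 0.20 pos [ 221.41 -610.82  230.73] F [0.9  0.02 0.06] w 85.42989628343484 jawyaw -70.1 tilt [-0.  0. -1.] q [ 1.12  0.33  0.04  1.47 -0.01  1.34 -0.06]
365,-250,230,23 -> [   1.02 -290.28 -257.95] spin 1.517
507,-222,120,23 -> [ 110.99 -268.1  -401.  ] spin 1.517
```

```bash
python3 -m inch '[[[0,-58,-30,-0.18],[0,-116,-75,-0.36],[0,-174,-125,-0.54],[0,-230,-175,-0.72],[0,-280,-225,-0.9]]]' 1; python3 go.py 365,-250,230,23 507,-222,120,23
```

```text
time_s: 0.82
position: [0.3185, -0.3135, 0.2314]
tool_rot: [1.439, 1.041, -1.439]
wrist_force: [0.3, 0.5, 0.1]
width: 0.0856
t 0.82 pos [ 318.45 -313.53  231.41] F [0.32 0.54 0.05] w 85.58767116645956 jawyaw -18.2 tilt [ 0. -0. -1.] q [ 0.92 -0.07 -0.23  1.92 -0.02  1.29  0.38]
365,-250,230,23 -> [  1.38  24.4  -74.88] spin -0.719
507,-222,120,23 -> [ 111.39  150.54 -145.84] spin -0.719
```

```bash
python3 -m inch '[[[0,10,-40,-0.18],[0,45,-75,-0.36],[10,90,-110,-0.54],[50,130,-140,-0.7],[70,140,-145,-0.7]]]'; python3 go.py 507,-222,60,23 507,-222,3,23
```

```text
time_s: 1.45
position: [0.4988, -0.2198, 0.1593]
tool_rot: [0.924, 1.368, -0.922]
wrist_force: [0.2, -1.3, -0.7]
width: 0.0855
t 1.45 pos [ 498.78 -219.8   159.26] F [ 0.15 -1.28 -0.72] w 85.48989226162593 jawyaw 22.0 tilt [-0.  0. -1.] q [ 0.7   0.2  -0.42  1.8   0.09  1.16  0.65]
507,-222,60,23 -> [99.25  6.8   5.34] spin -0.018
507,-222,3,23 -> [156.25   6.79   5.47] spin -0.018
```

Run:
```python
from rig import r
import cv2,numpy as np
from h import *
ims=[]
for n in ("scene","top"):
    c=r.camera(n)
    # project tab block model corners (predicted) for check
    th=np.radians(23);C=np.array([.5067,-.222]);X=np.array([np.cos(th),np.sin(th)]);Y=np.array([-X[1],X[0]])
    out=[(-23,-60),(23,-60),(23,60),(-23,60)]
    P=np.array([[*(C+X*a/1e3+Y*b/1e3),.024] for a,b in out])
    th=np.radians(23.4);C=np.array([.4617,.3227]);X=np.array([np.cos(th),np.sin(th)]);Y=np.array([-X[1],X[0]])
    P2=np.array([[*(C+X*a/1e3+Y*b/1e3),.024] for a,b in [(-28,-60),(28,-60),(28,60),(-28,60)]])
    th=np.radians(5.2);C=np.array([.569,.002]);X=np.array([np.cos(th),np.sin(th)]);Y=np.array([-X[1],X[0]])
    P3=np.array([[*(C+X*a/1e3+Y*b/1e3),.008] for a,b in [(-115,-85),(113,-85),(113,85),(-115,85)]])
    k=6 if n=="scene" else 8
    big=cv2.resize(c["img"][:,:,::-1],None,fx=k,fy=k,interpolation=cv2.INTER_CUBIC)
    tl=[]
    for Q,roi in ((P,(395,188,45,45) if n=="scene" else (358,212,50,45)),(P2,(188,270,80,64)if n=="scene" else (196,220,50,45)),(P3,(265,185,130,90) if n=="scene" else (284,172,64,82))):
        u=cv2.projectPoints(Q,c["rvec"],c["tvec"],c["intrinsics"],c["distortion"])[0].reshape(-1,2)
        cv2.polylines(big,[((u+.5)*k).astype(int)],True,(0,0,255),1)
        x,y,w,h=np.array(roi)*k
        t=big[y:y+h,x:x+w]; tl.append(cv2.resize(t,(int(300*t.shape[1]/t.shape[0]),300)) )
    W=np.hstack(tl); ims.append(W[:, :])
w=max(i.shape[1] for i in ims)
o=np.vstack([cv2.copyMakeBorder(i,0,0,0,w-i.shape[1],0) for i in ims])
print(o.shape)
if w>800:o=cv2.resize(o,None,fx=800/w,fy=800/w)
cv2.imwrite("pics/ov.png",o)
```

```text
(600, 1108, 3)
```

View pics/ov.png

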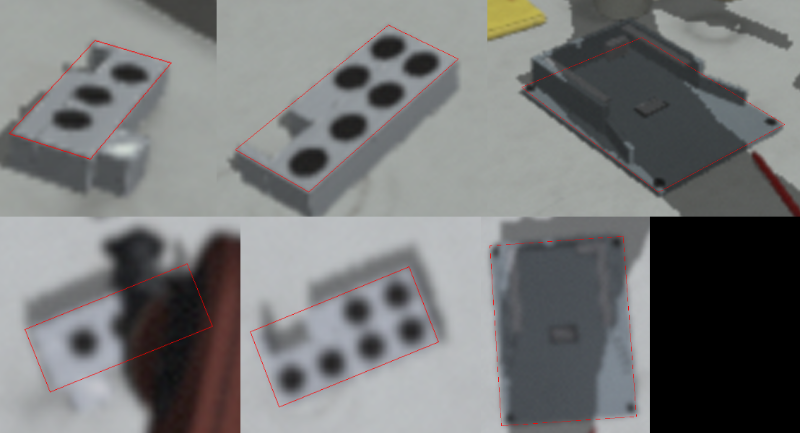

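The overlaid outlines (red) fit both blocks and the carrier to within about 2 mm in both views. Now I'll go down onto the tab block.

```bash
python3 -m inch '[[[45,5,3,-0.02],[95,7,5,-0.02],[130,7,5,-0.02],[145,7,5,-0.02],[145,7,5,-0.02]]]'; python3 go.py 507,-222,3,23
```

```text
time_s: 2.17
position: [0.5049, -0.225, 0.0168]
tool_rot: [0.912, 1.371, -0.913]
wrist_force: [-0.6, -0.1, -0.1]
width: 0.0854
t 2.17 pos [ 504.92 -224.97   16.76] F [-0.6  -0.06 -0.15] w 85.41611756352229 jawyaw 22.7 tilt [-0. -0. -1.] q [ 0.67  0.38 -0.39  1.9   0.18  0.89  0.59]
507,-222,3,23 -> [13.76  3.07 -1.93] spin -0.005
```

```bash
python3 -m inch '[[[8,2,-2,0],[12,3,-2,0],[12,3,-2,0],[12,3,-2,0]]]'; python3 -m inch '[[[0,0,0,0],[0,0,0,0],[0,0,0,0],[0,0,0,0],[0,0,0,0]]]' 0 50; python3 go.py 507,-222,3,23
```

```text
time_s: 2.68
position: [0.5075, -0.2216, 0.0046]
tool_rot: [0.912, 1.371, -0.912]
wrist_force: [0.5, 0.8, -0.4]
width: 0.0857
time_s: 3.3
position: [0.5076, -0.2216, 0.0048]
tool_rot: [0.912, 1.371, -0.912]
wrist_force: [-0.5, 0.8, 5.7]
width: 0.0448
t 3.30 pos [ 507.56 -221.59    4.78] F [-0.47  0.75  5.65] w 44.828321695890544 jawyaw 22.7 tilt [ 0. -0. -1.] q [ 0.66  0.4  -0.39  1.91  0.19  0.87  0.57]
507,-222,3,23 -> [ 1.78 -0.67  0.16] spin -0.004
```

```bash
python3 -m inch '[[[-30,0,0,0],[-70,0,0,0],[-75,0,0,0],[-75,0,0,0]]]'; python3 go.py 510,-3,80,5.2
```

```text
time_s: 3.8
position: [0.5067, -0.2214, 0.0786]
tool_rot: [0.912, 1.372, -0.912]
wrist_force: [-1.3, -0.6, -3.0]
width: 0.0452
t 3.80 pos [ 506.71 -221.44   78.59] F [-1.27 -0.6  -2.96] w 45.24469518973716 jawyaw 22.7 tilt [-0.  0. -1.] q [ 0.69  0.3  -0.41  1.86  0.14  1.01  0.61]
510,-3,80,5.2 -> [  -1.38   87.46 -200.2 ] spin 0.306
```

```bash
python3 -m inch '[[[0,20,-50,0.08],[0,42,-100,0.16],[0,64,-150,0.24],[0,82,-190,0.305],[0,87,-200,0.305]]]';python3 -m inch '[[[0,0,0,0],[0,0,0,0]]]'; python3 go.py 510,-3,20,5.2
python3 - <<'E'
from rig import r
import cv2,numpy as np
from h import *
c=r.camera("scene")
o=r.get_obs()
big=cv2.resize(c["img"][130:290,230:430,::-1],None,fx=4,fy=4,interpolation=cv2.INTER_CUBIC)
cv2.imwrite("pics/hold.png",big[:600])
E
```

```text
time_s: 4.42
position: [0.5089, 0.0001, 0.0778]
tool_rot: [1.138, 1.256, -1.139]
wrist_force: [-0.4, 0.2, -4.2]
width: 0.0449
time_s: 4.68
position: [0.5097, -0.0052, 0.0786]
tool_rot: [1.142, 1.251, -1.144]
wrist_force: [-0.5, -0.8, -2.2]
width: 0.045
t 4.67 pos [509.71  -5.16  78.56] F [-0.46 -0.79 -2.18] w 44.9881690089115 jawyaw 5.2 tilt [-0. -0. -1.] q [ 0.38  0.23 -0.5   1.95  0.13  0.99 -0.1 ]
510,-3,20,5.2 -> [58.56  0.56 -2.14] spin -0.000
```

View pics/hold.png

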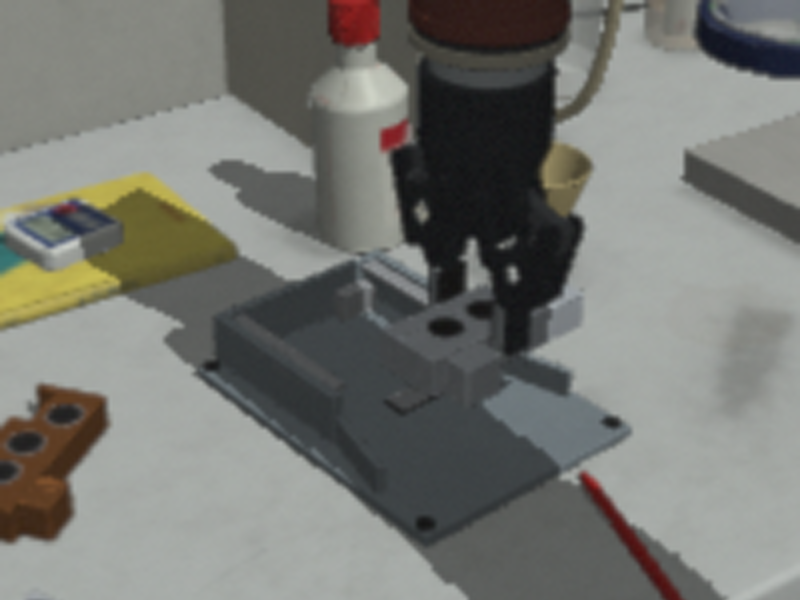

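The tab block is held level, tab toward the robot. I'll check its sideways offset in the hand from its left end, at crop pixels (385,332) and (437,360), and refine the carrier from its screws at (425,523), (612,422) and (210,366).

Run:
```python
from rig import r
from h import *
np.set_printoptions(precision=1,suppress=True)
c=r.camera("scene");o=r.get_obs();p=o["position"]*1e3
th=np.radians(5.2);R=np.array([[np.cos(th),np.sin(th)],[-np.sin(th),np.cos(th)]])
U=lambda l:[unc(q,(230,130),4) for q in l]
z=p[2]+19.2
for q in (cast(c,U([(385,332),(437,360),(446,327)]),z/1e3)*1e3): print("rel tcp",R@(q-p)[:2])
s=cast(c,U([(425,523),(612,422),(210,366)]),.008)*1e3
print("screws",s[:,:2]); 
d=s[0]-s[1]; print(np.degrees(np.arctan2(-d[0],d[1])), np.linalg.norm(d)); d=s[2]-s[0]; print(np.degrees(np.arctan2(d[1],d[0])),np.linalg.norm(d))
print("screws in carrier est", (s[:,:2]-[569,2])@R.T)
print("catch", (cast(c,U([(385,402),(405,412),(440,396),(420,386)]),.010)[:,:2]*1e3-[569,2])@R.T)
# cheek/wall inner edges & back stop foot
print("floor outer corners",(cast(c,U([(430,542),(632,430),(198,372)]),.006)[:,:2]*1e3-[569,2])@R.T)
```

```text
rel tcp [14.8 57.3]
rel tcp [-25.8  53.4]
rel tcp [-3.  26.8]
screws [[457.9  67.6]
 [473.6 -85.2]
 [667.4  90.3]]
5.866807030636135 153.569051575206
6.182435622054497 210.68528786106918
screws in carrier est [[-104.7   75.4]
 [-102.9  -78.2]
 [ 106.    79. ]]
catch [[ -0.   18.6]
 [-16.3  15.9]
 [-16.8 -12.5]
 [ -0.3 -10. ]]
floor outer corners [[-117.2   82.5]
 [-114.6  -83.7]
 [ 107.6   87.4]]
```

```bash
python3 go.py 511,-2,13.5,5.8; python3 -m inch '[[[25,1,-3,-0.01],[50,1,-3,-0.01],[62,1,-3,-0.01],[65,1,-3,-0.01],[65,1,-3,-0.01]]]'; python3 go.py 511,-2,12.5,5.8
```

```text
t 4.78 pos [509.98  -5.06  78.95] F [ 0.38  0.58 -2.74] w 44.66861131507216 jawyaw 5.1 tilt [-0. -0. -1.] q [ 0.38  0.23 -0.5   1.95  0.13  0.99 -0.1 ]
511,-2,13.5,5.8 -> [65.45  1.33 -2.97] spin -0.011
time_s: 5.4
position: [0.5113, -0.0005, 0.0148]
tool_rot: [1.134, 1.255, -1.134]
wrist_force: [-0.7, -0.8, -2.4]
width: 0.0452
t 5.40 pos [511.32  -0.51  14.84] F [-0.72 -0.8  -2.41] w 45.22943216592296 jawyaw 5.8 tilt [ 0.  0. -1.] q [ 0.35  0.33 -0.49  2.    0.2   0.86 -0.15]
511,-2,12.5,5.8 -> [ 2.34 -0.48  1.45] spin 0.000
```

```bash
python3 -m inch '[[[1,0,1,0],[2,0,1,0],[2.5,0,1,0],[2.5,0,1,0]]]' - 25; python3 go.py 511,-2,12.5,5.8
```

```text
time_s: 5.9
position: [0.5114, -0.0015, 0.0128]
tool_rot: [1.134, 1.255, -1.134]
wrist_force: [-3.5, 0.2, 7.2]
width: 0.0449
t 5.90 pos [511.39  -1.49  12.76] F [-3.47  0.23  7.18] w 44.86530018339228 jawyaw 5.8 tilt [ 0. -0. -1.] q [ 0.35  0.33 -0.49  2.    0.2   0.86 -0.15]
511,-2,12.5,5.8 -> [ 0.26 -0.44  0.46] spin 0.001
```

```bash
python3 -m inch '[[[-0.5,6,0,0],[-0.5,12,0,0],[-0.5,18,0,0],[-0.5,24,0,0],[-0.5,30,0,0]]]'; python3 go.py; python3 -m inch '[[[0,5,0,0],[0,10,0,0],[0,15,0,0],[0,20,0,0],[0,20,0,0]]]'; python3 go.py
```

```text
time_s: 6.52
position: [0.5392, 0.0015, 0.0128]
tool_rot: [1.131, 1.258, -1.137]
wrist_force: [-16.5, -2.2, 19.8]
width: 0.0452
t 6.53 pos [539.2    1.48  12.78] F [-16.48  -2.23  19.79] w 45.18625028723699 jawyaw 5.8 tilt [-0. -0. -1.] q [ 0.32  0.38 -0.48  1.93  0.22  0.89 -0.16]
time_s: 7.15
position: [0.5606, 0.0038, 0.0128]
tool_rot: [1.133, 1.256, -1.134]
wrist_force: [-4.5, -0.3, 8.1]
width: 0.0446
t 7.15 pos [560.59   3.81  12.82] F [-4.5  -0.29  8.06] w 44.56939020936665 jawyaw 5.9 tilt [-0. -0. -1.] q [ 0.31  0.42 -0.47  1.88  0.24  0.9  -0.17]
```

```bash
python3 -m inch '[[[0,6,0,0],[0,12,0,0],[0,18,0,0],[0,18,0,0]]]'; python3 go.py; python3 -m inch '[[[0,6,0,0],[0,12,0,0],[0,18,0,0],[0,18,0,0]]]'; python3 go.py
```

```text
time_s: 7.65
position: [0.5785, 0.0056, 0.0128]
tool_rot: [1.133, 1.256, -1.135]
wrist_force: [-4.9, -0.3, 7.8]
width: 0.045
t 7.65 pos [578.51   5.6   12.78] F [-4.94 -0.3   7.81] w 44.95408601473282 jawyaw 5.8 tilt [-0. -0. -1.] q [ 0.3   0.45 -0.46  1.84  0.25  0.92 -0.18]
time_s: 8.15
position: [0.5964, 0.0074, 0.0128]
tool_rot: [1.133, 1.256, -1.135]
wrist_force: [-5.0, -0.3, 7.5]
width: 0.0448
t 8.15 pos [596.38   7.37  12.78] F [-5.   -0.3   7.49] w 44.829992627664836 jawyaw 5.8 tilt [-0. -0. -1.] q [ 0.28  0.48 -0.46  1.79  0.25  0.93 -0.18]
```

```bash
python3 -m inch '[[[0,6,0,0],[0,12,0,0],[0,18,0,0],[0,18,0,0]]]'; python3 go.py; python3 -m inch '[[[-1,0,0,0],[-1,0,0,0],[-1,0,0,0]]]' 0.72;python3 -m inch '[[[-20,0,0,0],[-60,0,0,0],[-80,0,0,0],[-80,0,0,0]]]'; python3 go.py
```

```text
time_s: 8.65
position: [0.6142, 0.0092, 0.0128]
tool_rot: [1.133, 1.256, -1.135]
wrist_force: [-4.7, -0.7, 7.9]
width: 0.0448
t 8.65 pos [614.2    9.21  12.77] F [-4.73 -0.73  7.94] w 44.76683700932795 jawyaw 5.8 tilt [-0. -0. -1.] q [ 0.27  0.51 -0.45  1.75  0.26  0.95 -0.18]
time_s: 9.02
position: [0.6147, 0.0093, 0.0134]
tool_rot: [1.134, 1.255, -1.133]
wrist_force: [0.0, 0.5, -0.2]
width: 0.0616
time_s: 9.52
position: [0.6158, 0.0093, 0.0957]
tool_rot: [1.135, 1.253, -1.131]
wrist_force: [-0.5, 0.4, 0.4]
width: 0.0614
t 9.53 pos [615.75   9.34  95.73] F [-0.53  0.43  0.39] w 61.37246351254071 jawyaw 5.8 tilt [ 0. -0. -1.] q [ 0.3   0.41 -0.48  1.69  0.21  1.09 -0.14]
```

```bash
python3 go.py 562,7,95,5.8 ; python3 -m inch '[[[0,-30,2,0],[0,-54,3,0],[0,-54,3,0],[20,-54,3,0],[55,-54,3,0]]]' 0; python3 go.py 562,7,17,5.8
```

```text
t 9.53 pos [615.75   9.34  95.73] F [-0.53  0.43  0.39] w 61.37246351254071 jawyaw 5.8 tilt [ 0. -0. -1.] q [ 0.3   0.41 -0.48  1.69  0.21  1.09 -0.14]
562,7,95,5.8 -> [  0.52 -53.71  -3.14] spin 0.001
time_s: 10.15
position: [0.5623, 0.0009, 0.0374]
tool_rot: [1.135, 1.254, -1.132]
wrist_force: [0.3, -0.0, -0.7]
width: 0.0002
t 10.15 pos [562.32   0.93  37.38] F [ 0.29 -0.02 -0.72] w 0.18925483380204614 jawyaw 5.8 tilt [ 0.  0. -1.] q [ 0.32  0.38 -0.48  1.86  0.21  0.94 -0.15]
562,7,17,5.8 -> [20.38  0.26 -6.07] spin 0.001
```

```bash
python3 -m inch '[[[10,0,-6,0],[20,0,-6,0],[20,0,-6,0]]]'; python3 go.py; python3 -m inch '[[[0,5,0,0],[0,10,0,0],[0,15,0,0],[0,15,0,0]]]'; python3 go.py;  python3 -m inch '[[[0,5,0,0],[0,10,0,0],[0,15,0,0],[0,15,0,0]]]'; python3 go.py
```

```text
time_s: 10.52
position: [0.5604, 0.0071, 0.018]
tool_rot: [1.133, 1.257, -1.134]
wrist_force: [-0.4, -0.7, -0.4]
width: -0.0006
t 10.53 pos [560.42   7.05  17.97] F [-0.39 -0.67 -0.38] w -0.6111713425707614 jawyaw 5.9 tilt [-0.  0. -1.] q [ 0.31  0.41 -0.47  1.88  0.23  0.91 -0.17]
time_s: 11.02
position: [0.5759, 0.0083, 0.0185]
tool_rot: [1.134, 1.255, -1.133]
wrist_force: [0.0, -0.9, 0.8]
width: 0.0002
t 11.03 pos [575.88   8.35  18.53] F [ 0.   -0.94  0.79] w 0.15071421474247085 jawyaw 5.8 tilt [ 0.  0. -1.] q [ 0.3   0.43 -0.47  1.84  0.24  0.92 -0.18]
time_s: 11.52
position: [0.5909, 0.01, 0.0183]
tool_rot: [1.134, 1.255, -1.133]
wrist_force: [-0.1, 0.4, -0.4]
width: 0.0
t 11.53 pos [590.88   9.98  18.26] F [-0.1   0.38 -0.42] w 0.036574162360932846 jawyaw 5.8 tilt [ 0.  0. -1.] q [ 0.29  0.46 -0.46  1.81  0.25  0.93 -0.18]
```

Run:
```python
from rig import r
import cv2
c=r.camera("scene")
cv2.imwrite("pics/push.png",cv2.resize(c["img"][150:290,250:410,::-1],None,fx=4.2,fy=4.2,interpolation=cv2.INTER_CUBIC))
```

```text
(no output)
```

View pics/push.png

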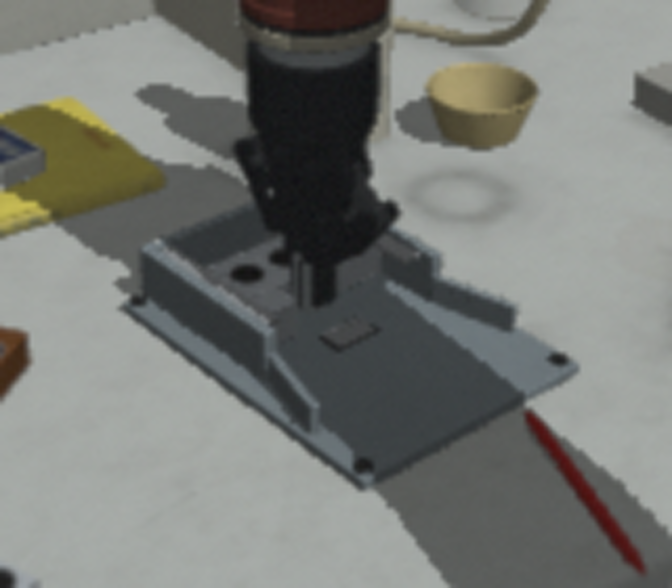

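The fingers (tips at about (320,295)) are at the tab block's front face, and the block is under the rails with its tab to the left of the fingers. I'll keep pushing and watch the force.

```bash
for i in 1 2; do python3 -m inch '[[[0,2,0,0],[0,4,0,0],[0,6,0,0]]]'|egrep 'position|force'; done; python3 -m inch '[[[0,1,0,0],[0,2,0,0],[0,3,0,0]]]'|egrep 'position|force'; python3 -m inch '[[[0,1,0,0],[0,2,0,0],[0,3,0,0]]]'|egrep 'position|force'
```

```text
position: [0.5961, 0.0105, 0.0183]
wrist_force: [-3.4, 0.8, 1.8]
position: [0.6021, 0.0113, 0.0183]
wrist_force: [-6.3, 1.6, 2.4]
position: [0.605, 0.0117, 0.0183]
wrist_force: [-5.5, 1.1, 2.3]
position: [0.6082, 0.0117, 0.0183]
wrist_force: [-3.9, 0.8, 1.1]
```

```bash
for i in 1 2 3 4; do python3 -m inch '[[[0,1.3,0,0],[0,2.6,0,0],[0,4,0,0]]]'|egrep 'position|force'; done
```

```text
position: [0.6123, 0.012, 0.0183]
wrist_force: [-3.9, 0.5, 0.8]
position: [0.616, 0.0123, 0.0183]
wrist_force: [-7.6, 0.8, 3.6]
position: [0.6164, 0.0123, 0.018]
wrist_force: [-24.8, -1.4, 19.0]
position: [0.6167, 0.0123, 0.0178]
wrist_force: [-43.2, -3.4, 33.7]
```

```bash
python3 -m inch '[[[0,-10,0,0],[-20,-25,0,0],[-60,-60,0,0],[-60,-110,0,0],[-60,-150,0,0]]]'; python3 -m inch '[[[0,0,0,0],[0,0,0,0]]]' 1; python3 go.py
python3 - <<'E'
from rig import r
import cv2,numpy as np
from h import *
a=r.camera("scene");b=r.camera("top")
A=cv2.resize(a["img"][180:265,262:372,::-1],None,fx=4.5,fy=4.5,interpolation=cv2.INTER_CUBIC)
B=cv2.resize(b["img"][170:255,285:347,::-1],None,fx=4.5,fy=4.5,interpolation=cv2.INTER_CUBIC)
cv2.imwrite("pics/in1.png",np.hstack([A,B]));print(A.shape,B.shape)
E
```

```text
time_s: 15.2
position: [0.4745, -0.0024, 0.0791]
tool_rot: [1.135, 1.253, -1.132]
wrist_force: [0.2, -0.3, -0.2]
width: -0.0001
time_s: 15.45
position: [0.4763, -0.0021, 0.0791]
tool_rot: [1.135, 1.253, -1.132]
wrist_force: [0.3, 0.3, 0.6]
width: 0.0359
t 15.45 pos [476.28  -2.15  79.07] F [0.31 0.27 0.56] w 35.892952356662526 jawyaw 5.8 tilt [ 0. -0. -1.] q [ 0.4   0.16 -0.52  2.03  0.1   0.97 -0.07]
(382, 495, 3) (382, 279, 3)
```

View pics/in1.png

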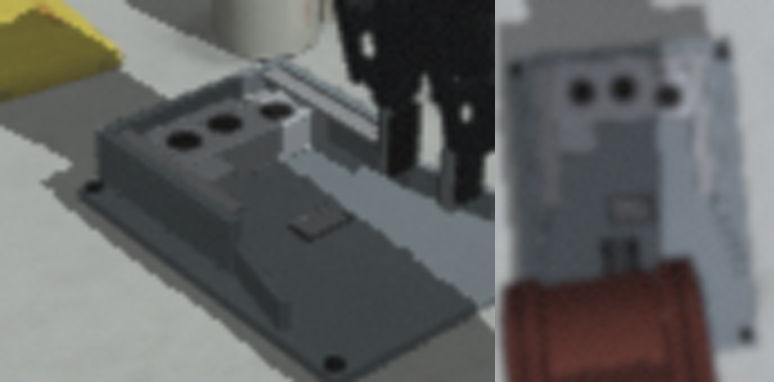

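The tab block sits against the back wall with its holes at (185,140), (226,122) and (275,110), and the catch is up at (320,220). I'll check its depth numerically.

```bash
python3 - <<'E'
from rig import r
from h import *
np.set_printoptions(precision=1,suppress=True)
th=np.radians(5.8);R=np.array([[np.cos(th),np.sin(th)],[-np.sin(th),np.cos(th)]])
for n,roi,th_ in (("scene",(292,200,45,20),45),("top",(298,183,42,14),48)):
    c=r.camera(n); b=dark(c,roi,th_,1.5,60)
    print(n,np.c_[np.array(b),(cast(c,[q[:2] for q in b],.032)[:,:2]*1e3-[569,3])@R.T])
c=r.camera("top"); 
pk=[unc(q,(285,170),4.5) for q in [(118,198),(152,198),(152,218),(118,218),(17,70),(228,50),(251,334)]]
print((cast(c,pk,.010)[:,:2]*1e3-[569,3])@R.T)
c=r.camera("scene"); pk=[unc(q,(262,180),4.5) for q in [(335,364),(92,188),(290,222),(322,204),(353,217),(308,238)]]
print((cast(c,pk,.010)[:,:2]*1e3-[569,3])@R.T)
E
python3 go.py
```

```text
scene [[322.6 204.3  11.6  74.2 -32.9]
 [311.4 207.   18.6  82.2  -1.4]
 [302.4 210.8  19.8  82.1  28.5]]
top [[313.  189.2  13.7  82.   -3.4]
 [303.8 190.   13.4  81.9  27. ]
 [322.7 190.9   6.7  73.9 -34.7]]
[[   3.4   10.8]
 [   1.4  -14.3]
 [ -13.3  -13.1]
 [ -11.3   12. ]
 [ 104.5   78.3]
 [ 106.5  -79.4]
 [-104.3  -78.9]]
[[-106.4   77.1]
 [ 103.2   79.4]
 [   3.8   13.9]
 [   6.   -11.7]
 [ -15.1  -16.5]
 [ -14.5   16.3]]
t 15.75 pos [475.36  -1.77  78.21] F [ 0.14 -0.11  0.47] w 79.31490149746067 jawyaw 5.9 tilt [-0.  0. -1.] q [ 0.4   0.16 -0.52  2.03  0.1   0.97 -0.07]
```

The tab block is home: its holes give x ≈ 82, with y and yaw as they should be. Next is the notch block.

```bash
python3 go.py 462,323,100,23.4; python3 -m inch '[[[-20,0,-55,-0.06],[-22,5,-117,-0.12],[-22,10,-177,-0.18],[-22,15,-237,-0.25],[-22,19,-297,-0.306]]]' 1; python3 go.py 462,323,100,23.4
```

```text
t 15.75 pos [475.36  -1.77  78.21] F [ 0.14 -0.11  0.47] w 79.31490149746067 jawyaw 5.9 tilt [-0.  0. -1.] q [ 0.4   0.16 -0.52  2.03  0.1   0.97 -0.07]
462,323,100,23.4 -> [ -21.63   19.86 -324.44] spin -0.306
time_s: 16.38
position: [0.4637, 0.2974, 0.1003]
tool_rot: [0.903, 1.375, -0.902]
wrist_force: [0.2, 0.8, 1.0]
width: 0.0856
t 16.38 pos [463.72 297.35 100.34] F [0.23 0.82 1.04] w 85.61197421366022 jawyaw 23.5 tilt [ 0.  0. -1.] q [-0.02  0.33 -0.74  1.83  0.25  1.07 -0.44]
462,323,100,23.4 -> [  0.35   8.63 -24.21] spin 0.001
```

```bash
python3 -m inch '[[[0,8,-24,0],[40,8,-24,0],[75,8,-24,0],[80,8,-24,0],[80,8,-24,0]]]'; python3 go.py 462,323,5,23.4
```

```text
time_s: 17.0
position: [0.4616, 0.321, 0.0209]
tool_rot: [0.904, 1.375, -0.903]
wrist_force: [-0.1, 0.7, 1.0]
width: 0.0855
t 17.00 pos [461.57 320.98  20.87] F [-0.09  0.73  0.97] w 85.54513757326195 jawyaw 23.4 tilt [-0.  0. -1.] q [-0.11  0.46 -0.69  1.87  0.35  0.95 -0.56]
462,323,5,23.4 -> [15.87  1.2  -1.68] spin -0.000
```

```bash
python3 -m inch '[[[8,1,-2,0],[15.5,1,-2,0],[15.5,1,-2,0],[15.5,1,-2,0]]]'; python3 -m inch '[[[0,0,0,0],[0,0,0,0],[0,0,0,0],[0,0,0,0],[0,0,0,0]]]' 0 50; python3 go.py;python3 -m inch '[[[-30,0,0,0],[-70,0,0,0],[-75,0,0,0],[-75,0,0,0]]]'; python3 go.py 506,-2,79,5.8
```

```text
time_s: 17.5
position: [0.4616, 0.3229, 0.005]
tool_rot: [0.904, 1.375, -0.904]
wrist_force: [0.3, 0.0, 0.5]
width: 0.0853
time_s: 18.12
position: [0.4624, 0.3233, 0.0057]
tool_rot: [0.905, 1.374, -0.902]
wrist_force: [2.4, 0.8, 5.4]
width: 0.0547
t 18.12 pos [462.39 323.32   5.71] F [2.4  0.76 5.44] w 54.685245908123576 jawyaw 23.4 tilt [ 0.  0. -1.] q [-0.12  0.48 -0.68  1.87  0.38  0.92 -0.57]
time_s: 18.62
position: [0.461, 0.3221, 0.0788]
tool_rot: [0.903, 1.375, -0.905]
wrist_force: [-0.4, -0.4, -7.1]
width: 0.0547
t 18.62 pos [461.03 322.12  78.76] F [-0.38 -0.36 -7.13] w 54.68585797677946 jawyaw 23.4 tilt [-0. -0. -1.] q [-0.08  0.38 -0.73  1.82  0.29  1.05 -0.51]
506,-2,79,5.8 -> [  0.03 -87.2  315.39] spin 0.306
```

```bash
python3 -m inch '[[[0,-16,58,0.06],[0,-32,116,0.12],[0,-48,174,0.18],[0,-64,232,0.24],[0,-80,290,0.3]]]';python3 -m inch '[[[0,-6,25,0.006],[0,-6,25,0.006],[0,-6,25,0.006]]]'; python3 go.py 507,-2,14.5,5.8;  python3 - <<'E'
from rig import r
import cv2,numpy as np
from h import *
a=r.camera("scene")
A=cv2.resize(a["img"][150:275,260:420,::-1],None,fx=4.5,fy=4.5,interpolation=cv2.INTER_CUBIC)
cv2.imwrite("pics/hold2.png",A)
E
```

```text
time_s: 19.25
position: [0.5017, 0.0226, 0.078]
tool_rot: [1.13, 1.259, -1.133]
wrist_force: [2.0, 1.4, -5.9]
width: 0.0548
time_s: 19.62
position: [0.4989, 0.0002, 0.0786]
tool_rot: [1.133, 1.258, -1.134]
wrist_force: [-0.1, -0.2, -6.1]
width: 0.0544
t 19.62 pos [498.91   0.19  78.58] F [-0.13 -0.21 -6.13] w 54.38420532530589 jawyaw 5.9 tilt [-0.  0. -1.] q [ 0.42  0.22 -0.56  1.98  0.14  0.99 -0.1 ]
507,-2,14.5,5.8 -> [64.06  7.96  3.07] spin 0.002
```

View pics/hold2.png

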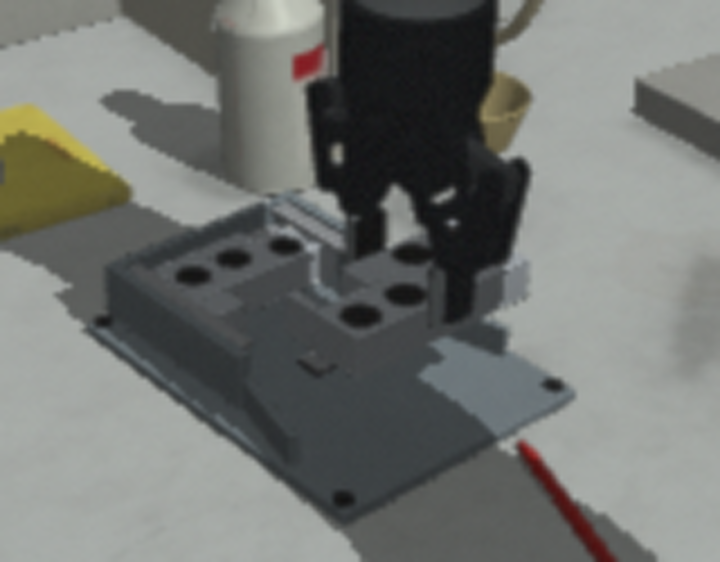

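The notch block is held level, notch at back-left, with its front-left hole at (361,314). I'll check its offset in the hand while lowering.

```bash
python3 - <<'E'
from rig import r
from h import *
c=r.camera("scene");p=r.get_obs()["position"]*1e3
th=np.radians(5.8);R=np.array([[np.cos(th),np.sin(th)],[-np.sin(th),np.cos(th)]])
for q in cast(c,[unc(q,(260,150),4.5) for q in [(361,314),(406,293),(367,335)]],(p[2]+18.3)/1e3)*1e3: print(R@(q-p)[:2])
E
python3 -m inch '[[[25,4,2,0],[50,8,3,0],[60,8,3,0],[63,8,3,0],[63,8,3,0]]]'; python3 go.py 507,-2,13.7,5.8
```

```text
[-15.1503503  43.8458363]
[-15.18245886  13.65161624]
[-30.87773437  53.99079583]
time_s: 20.35
position: [0.5084, -0.0024, 0.0174]
tool_rot: [1.134, 1.256, -1.133]
wrist_force: [-0.2, 0.3, -6.7]
width: 0.0547
t 20.35 pos [508.38  -2.42  17.36] F [-0.18  0.3  -6.69] w 54.68784792658127 jawyaw 5.9 tilt [ 0.  0. -1.] q [ 0.39  0.32 -0.53  2.    0.21  0.87 -0.16]
507,-2,13.7,5.8 -> [ 3.66 -1.33 -0.56] spin 0.001
```

```bash
python3 -m inch '[[[1.5,0,-1.3,0],[3,0,-1.3,0],[3.7,0,-1.3,0],[3.7,0,-1.3,0]]]' - 25; python3 go.py
```

```text
time_s: 20.85
position: [0.5081, -0.0015, 0.0137]
tool_rot: [1.134, 1.255, -1.134]
wrist_force: [-4.6, 0.0, 4.3]
width: 0.0547
t 20.85 pos [508.14  -1.47  13.71] F [-4.55  0.02  4.3 ] w 54.65794499620192 jawyaw 5.8 tilt [ 0. -0. -1.] q [ 0.39  0.33 -0.53  2.    0.22  0.86 -0.16]
```

```bash
python3 -m inch '[[[-0.3,6,0,0],[-0.3,12,0,0],[-0.3,18,0,0],[-0.3,24,0,0],[-0.3,28,0,0]]]'; python3 go.py; python3 -m inch '[[[0,5,0,0],[0,10,0,0],[0,15,0,0],[0,20,0,0],[0,20,0,0]]]'; python3 go.py
```

```text
time_s: 21.48
position: [0.5312, 0.0005, 0.0137]
tool_rot: [1.127, 1.261, -1.143]
wrist_force: [-39.8, -3.4, 44.2]
width: 0.0549
t 21.48 pos [531.18   0.49  13.73] F [-39.81  -3.36  44.25] w 54.89677491539525 jawyaw 5.8 tilt [-0.01 -0.   -1.  ] q [ 0.36  0.38 -0.52  1.94  0.24  0.89 -0.18]
time_s: 22.1
position: [0.5543, 0.0024, 0.0135]
tool_rot: [1.132, 1.257, -1.137]
wrist_force: [-8.2, -3.1, 7.5]
width: 0.0546
t 22.10 pos [554.33   2.4   13.5 ] F [-8.19 -3.11  7.54] w 54.58328609414522 jawyaw 5.8 tilt [-0. -0. -1.] q [ 0.35  0.41 -0.51  1.89  0.25  0.9  -0.19]
```

```bash
python3 -m inch '[[[0,4,0,0],[0,8,0,0],[0,12,0,0],[0,12,0,0]]]'; python3 go.py; python3 -m inch '[[[-0.5,0,0,0],[-0.5,0,0,0],[-0.5,0,0,0]]]' 0.8;python3 -m inch '[[[-20,0,0,0],[-60,0,0,0],[-80,0,0,0],[-80,0,0,0]]]'; python3 go.py 495,-2,95,5.8
```

```text
time_s: 22.6
position: [0.5657, 0.0036, 0.0134]
tool_rot: [1.131, 1.258, -1.138]
wrist_force: [-10.6, -3.3, 10.9]
width: 0.0545
t 22.60 pos [565.66   3.55  13.43] F [-10.63  -3.29  10.93] w 54.54494163983099 jawyaw 5.8 tilt [-0. -0. -1.] q [ 0.34  0.43 -0.51  1.86  0.26  0.92 -0.19]
time_s: 22.98
position: [0.5681, 0.0047, 0.0142]
tool_rot: [1.134, 1.255, -1.133]
wrist_force: [0.8, 0.2, -0.7]
width: 0.0683
time_s: 23.48
position: [0.569, 0.0046, 0.0962]
tool_rot: [1.135, 1.252, -1.131]
wrist_force: [0.5, 0.8, -0.3]
width: 0.0684
t 23.48 pos [568.98   4.64  96.18] F [ 0.54  0.84 -0.33] w 68.43992899541718 jawyaw 5.8 tilt [ 0. -0. -1.] q [ 0.37  0.33 -0.54  1.8   0.19  1.06 -0.14]
495,-2,95,5.8 -> [  0.9  -74.28  -0.91] spin 0.001
```

```bash
python3 -m inch '[[[0,-30,0,0],[0,-55,0,0],[25,-57,0,0],[70,-57,0,0],[77,-57,0,0]]]' 0; python3 go.py 514,-2,18,5.8
```

```text
time_s: 24.1
position: [0.508, -0.0013, 0.014]
tool_rot: [1.131, 1.261, -1.138]
wrist_force: [-0.3, -0.6, 0.0]
width: 0.0
t 24.10 pos [508.03  -1.25  13.97] F [-0.28 -0.63  0.01] w 0.022449702140635273 jawyaw 5.9 tilt [-0.01  0.   -1.  ] q [ 0.39  0.33 -0.53  2.    0.22  0.87 -0.16]
514,-2,18,5.8 -> [-4.07  5.84  1.35] spin 0.001
```

```bash
python3 -m inch '[[[0,0,1,0],[-1,0,2,0]]]' | egrep 'pos|force'; for i in 1 2 3 4; do python3 -m inch '[[[0,2.5,0,0],[0,5,0,0],[0,7.5,0,0]]]'|egrep 'position|force'; done; python3 go.py
```

```text
position: [0.5121, -0.0031, 0.0192]
wrist_force: [0.3, -0.5, -0.1]
position: [0.519, -0.0024, 0.0182]
wrist_force: [0.1, -0.3, 0.0]
position: [0.5251, -0.0017, 0.0177]
wrist_force: [-10.8, -0.8, 9.6]
position: [0.5315, -0.0011, 0.0175]
wrist_force: [-9.1, -0.1, 8.1]
position: [0.539, -0.0003, 0.0175]
wrist_force: [-8.5, 0.4, 6.5]
t 25.85 pos [538.99  -0.3   17.51] F [-8.52  0.41  6.45] w -0.1052167613567475 jawyaw 5.8 tilt [-0. -0. -1.] q [ 0.37  0.38 -0.52  1.93  0.24  0.9  -0.17]
```

```bash
for i in 1 2 3 4; do python3 -m inch '[[[0,1.3,0,0],[0,2.6,0,0],[0,4,0,0]]]'|egrep 'position|force'; done
```

```text
position: [0.5429, 0.0001, 0.0175]
wrist_force: [-8.9, -1.1, 7.4]
position: [0.547, 0.0005, 0.0175]
wrist_force: [-8.3, -1.0, 5.5]
position: [0.551, 0.0008, 0.0175]
wrist_force: [-8.1, -1.9, 6.0]
position: [0.5549, 0.0012, 0.0175]
wrist_force: [-8.6, -1.8, 6.7]
```

```bash
for i in 1 2 3 4; do python3 -m inch '[[[0,0.5,0,0],[0,1,0,0],[0,1.5,0,0]]]'|egrep 'position|force'; done
```

```text
position: [0.5563, 0.0014, 0.0175]
wrist_force: [-8.1, -1.0, 6.8]
position: [0.5578, 0.0015, 0.0174]
wrist_force: [-9.3, -1.6, 7.1]
position: [0.5592, 0.0016, 0.0175]
wrist_force: [-10.6, -1.4, 7.5]
position: [0.5597, 0.0014, 0.0172]
wrist_force: [-15.6, -2.3, 11.5]
```

```bash
for i in 1 2; do python3 -m inch '[[[0,0.5,0,0],[0,1,0,0],[0,1,0,0]]]'|egrep 'position|force'; done;  python3 -m inch '[[[0,-4,0,0],[-20,-20,0,0],[-60,-60,0,0],[-60,-90,40,0],[-60,-90,90,0]]]'
python3 - <<'E'
from rig import r
import cv2,numpy as np
from h import *
a=r.camera("scene");b=r.camera("top")
A=cv2.resize(a["img"][180:265,262:372,::-1],None,fx=4.5,fy=4.5,interpolation=cv2.INTER_CUBIC)
B=cv2.resize(b["img"][170:255,285:347,::-1],None,fx=4.5,fy=4.5,interpolation=cv2.INTER_CUBIC)
cv2.imwrite("pics/in2.png",np.hstack([A,B]))
E
```

```text
position: [0.5597, 0.0015, 0.0172]
wrist_force: [-19.0, -2.6, 15.1]
position: [0.5605, 0.0012, 0.0172]
wrist_force: [-19.8, -3.2, 15.5]
time_s: 30.22
position: [0.4834, -0.0968, 0.0787]
tool_rot: [1.132, 1.255, -1.132]
wrist_force: [1.0, 0.6, -0.5]
width: 0.0001
```

View pics/in2.png

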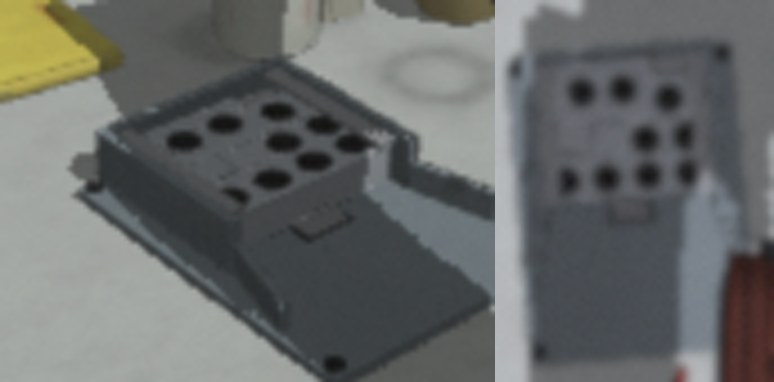

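Both blocks are nested, with the catch just in front of them at about (322,222). I'll measure depth and squareness from the holes.

Run:
```python
from rig import r
from h import *
np.set_printoptions(precision=1,suppress=True)
th=np.radians(5.8);R=np.array([[np.cos(th),np.sin(th)],[-np.sin(th),np.cos(th)]])
for n,roi,th_ in (("scene",(292,198,58,30),45),("top",(296,183,46,32),45)):
    c=r.camera(n); b=dark(c,roi,th_,1.5,60)
    print(n);print(np.c_[np.array(b),(cast(c,[q[:2] for q in b],.032)[:,:2]*1e3-[569,3])@R.T])
c=r.camera("scene")
A=cv2.resize(c["img"][205:245,300:360,::-1],None,fx=12,fy=12,interpolation=cv2.INTER_CUBIC)
A=cv2.convertScaleAbs(A,alpha=2,beta=-60)
cv2.imwrite("pics/cat.png",A)
```

```text
scene
[[323.2 204.3  18.1  73.  -34.2]
 [311.5 207.1  19.4  81.7  -1.1]
 [333.4 207.3  18.8  44.  -44.9]
 [302.5 210.9  20.9  81.8  28.6]
 [324.5 211.2  20.6  44.1 -14.6]
 [339.8 211.4  19.4  17.7 -44.4]
 [331.2 215.4  21.4  17.4 -14.8]
 [322.1 219.4  22.4  17.8  15.1]
 [314.3 222.9   8.2  18.1  40. ]]
top
[[312.9 189.3  11.4  81.7  -3. ]
 [303.8 190.   11.2  81.8  27. ]
 [323.1 191.3  11.1  72.5 -36. ]
 [326.6 199.7   7.6  43.9 -45. ]
 [318.  200.5  11.4  43.7 -16.8]
 [327.2 207.8   6.4  17.2 -44.7]
 [318.6 208.5  11.3  17.2 -16.6]
 [309.5 209.2  10.9  17.6  13.5]
 [301.  209.8   6.7  17.6  41.3]]
```

View pics/cat.png

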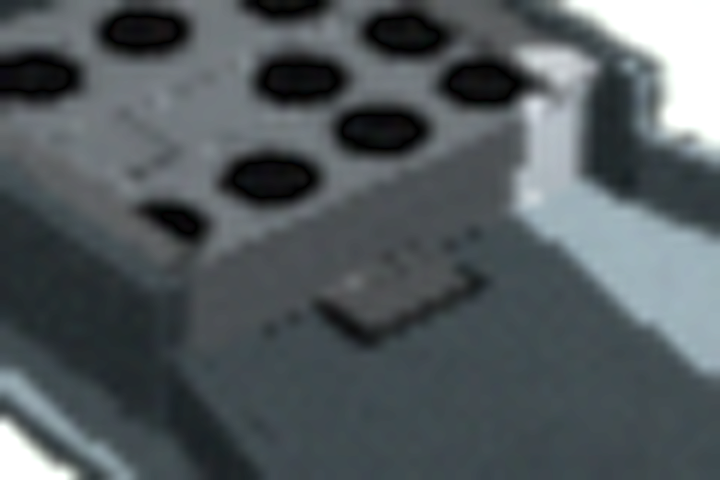

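The hole positions put the notch block at about x 30.9 and the tab block at about 81.8, both square. The catch looks the same as when it stood free. The last push still crept 0.8 mm, so I'll do one more gentle push to confirm the solid end.

```bash
python3 -m inch '[[[0,40,-45,0],[0,64,-90,0],[30,64,-90,0],[60,64,-90,0],[60,64,-90,0]]]'; python3 go.py 556,1.2,18,5.8
```

```text
time_s: 31.1
position: [0.5371, 0.0014, 0.016]
tool_rot: [1.131, 1.261, -1.134]
wrist_force: [1.2, -0.0, -0.4]
width: -0.0001
t 31.10 pos [537.13   1.36  16.02] F [ 1.17 -0.01 -0.45] w -0.08027793713031896 jawyaw 6.0 tilt [-0.  0. -1.] q [ 0.37  0.38 -0.53  1.93  0.24  0.9  -0.18]
556,1.2,18,5.8 -> [-2.06 18.74  2.12] spin 0.003
```

```bash
python3 -m inch '[[[-1,6,1,0],[-1,12,1,0],[-1,16,1,0],[-1,18,1,0],[-1,18,1,0]]]'|egrep 'pos|force'; for i in 1 2 3 4; do python3 -m inch '[[[0,0.6,0,0],[0,1.2,0,0],[0,1.5,0,0]]]'|egrep 'position|force'; done
```

```text
position: [0.5571, 0.0005, 0.019]
wrist_force: [0.7, 1.0, -0.1]
position: [0.5585, 0.0006, 0.0189]
wrist_force: [-0.3, -0.2, 0.0]
position: [0.56, 0.0008, 0.0189]
wrist_force: [0.0, -0.7, 0.7]
position: [0.5603, 0.0009, 0.0188]
wrist_force: [-6.4, -0.4, 6.4]
position: [0.5605, 0.0008, 0.0186]
wrist_force: [-13.7, -0.7, 11.2]
```

```bash
for i in 1 2; do python3 -m inch '[[[0,0.6,0,0],[0,1.2,0,0],[0,1.5,0,0]]]'|egrep 'position|force'; done; python3 -m inch '[[[0,-6,0,0],[-20,-25,0,0],[-60,-60,0,0],[-60,-90,40,0],[-60,-90,90,0]]]'; python3 -m inch '[[[0,0,0,0],[0,0,0,0],[0,0,0,0]]]'
python3 - <<'E'
from rig import r
import cv2
from h import *
a=r.camera("scene");cv2.imwrite("pics/fin.png",a["img"][:,:,::-1])
np.set_printoptions(precision=1,suppress=True)
th=np.radians(5.8);R=np.array([[np.cos(th),np.sin(th)],[-np.sin(th),np.cos(th)]])
b=dark(a,(292,198,58,30),45,1.5,60)
print((cast(a,[q[:2] for q in b],.032)[:,:2]*1e3-[569,3])@R.T)
E
```

```text
position: [0.5606, 0.0009, 0.0185]
wrist_force: [-19.9, -1.1, 18.0]
position: [0.5608, 0.0009, 0.0184]
wrist_force: [-26.1, -1.8, 24.1]
time_s: 34.6
position: [0.4847, -0.0978, 0.0798]
tool_rot: [1.132, 1.254, -1.132]
wrist_force: [1.0, -0.4, 1.2]
width: -0.0004
time_s: 34.98
position: [0.4858, -0.096, 0.0789]
tool_rot: [1.133, 1.257, -1.132]
wrist_force: [0.2, -0.4, -0.7]
width: -0.0002
[[ 73.  -34.2]
 [ 81.7  -1.1]
 [ 43.9 -44.8]
 [ 81.8  28.6]
 [ 44.1 -14.7]
 [ 17.7 -44.4]
 [ 17.5 -14.8]
 [ 17.8  15.1]
 [ 18.   40. ]]
```

View pics/fin.png

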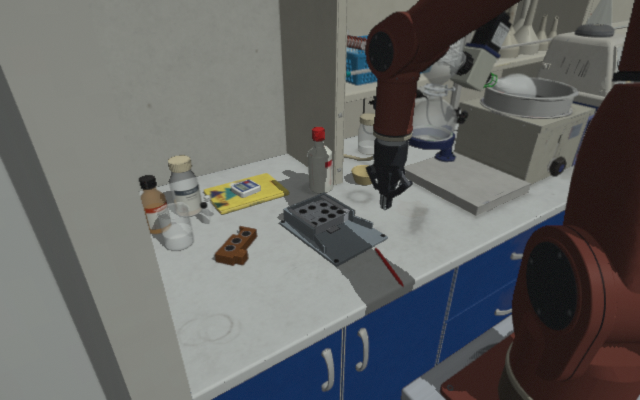

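The blocks sit nested in the carrier at (320,212). The bottle (320,165), beaker (177,230) and dish (364,175) haven't moved, and the arm is clear.

```bash
python3 -c "
from rig import r
print(r.hand_in())"
```

```text
the job is handed in; nothing more can be done
None
```

Both blocks are in the carrier, nested and pushed home, and I handed the job in at about 35 s. I gripped the tab block, slid it under the rails and pushed it to the back wall, then did the same with the notch block.

**Last checks:**
- **Position:** the vial holes put the tab block at about x +82 and the notch block at about x +31. Both were square to the carrier, and a final push left them unmoved.
- **Solid end:** that final push met a firm stop at about 26 N, at the depth I expected.
- **Catch:** it looks raised in front of the notch block, the same as when it stood free. This is from the picture only; I did not pull the block back to test it.
- **Surroundings:** the bottle, beaker and dish look unmoved, and the arm was clear at hand-in.

**Things that were less smooth:**
- **Forces:** they peaked higher than I intended, about 43 N when the tab block reached its end and about 60 N in total (40 forward, 44 upward) crossing the catch ramp. Both are well under the 120 N wrist limit. The 43 N came from pressing on after contact in fixed 4 mm steps.
- **Carrier position:** my estimates from different features disagreed by 1 to 3 mm, so being fully home rests on the firm stop and the spacing between the blocks.

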